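Set the range of the wire tester and load a clip

ROBOT

A 6-joint arm with a two-finger parallel gripper is mounted at the origin on a cart in front of the work surface, level with it; the furniture and walls round the work are solid. World frame = base frame: x ahead of the robot, y to its left, z up, the work surface at z = 0. Lengths are in m, angles in rad, forces in N, time in s.
With the tool pointing down it reaches from about 0.35 to 0.775 m from the base axis. Payload 7.3 kg.
Tool frame: the origin (TCP) lies at the very end of the fingers, on their centre line; the grasp point (between the pads) lies 19 mm behind it; z points along the fingers, x is the direction in which the jaws open and shut, and the axes are right-handed (so a half turn about z gives the same grasp; the last joint's range is limited). The gripper opens to 92 mm and grips with 3 to 60 N. Pads are 19 mm wide; open, the fingers measure 130 mm over their backs; the gripper's body (75 mm by 190 mm) begins 47 mm behind the grasp point.
Start: joints at [-1.247, 0.342, 1.524, -0, 1.275, -0.146], TCP at [0.238, -0.468, 0.227] pointing down, gripper open.
Joint ranges: [-2.53, 2.53], [-0.77, 2.02], [0.04, 2.7], [-1, 4.14], [0.28, 2.66], [-3.11, 3.11]. Speed limits (rad/s): [2.57, 2.57, 3.14, 3.14, 3.14, 3.14].

INTERFACE

Orientations are given as [roll, pitch, yaw] about the fixed x, y, z axes, in that order (R = Rz(yaw) Ry(pitch) Rx(roll)).
In Python, from cell import observe, read_camera, camera_params, hand_in gives the robot as it stands.
- The arm moves only by the tool apply_moves, never from a script. Its argument "increments" is a list of rows, each an object with "grip": the opening, from 0 (shut) to 1 (fully open); "linear": the shift along the world's x, y, z in mm, a list of three; "turn": the turn, a rotation vector about the world's x, y, z in units of 6 degrees (1.0 is 6 degrees), a list of three. A call has 1 to 10 rows; each row is the pose to reach, as a shift and turn from the pose commanded when the call began; what a row does not reach only later rows make up. A row lasts 1/10 s, in which the tool goes at most 50 mm and 8.59 degrees, less where a joint would pass 70% of its speed; a pose out of reach is approached as far as the arm can. A call with a gripper value outside its range is refused whole. The fingers move at their own pace and stop on an object; "grip_force" is the grip in N (left out, the last holds). Time passes only in rows, so rows that repeat a pose let the fingers close. It gives the time, the measured TCP pose, the force and the opening at its end, in the units of the state.
- observe(): the state, without advancing time (a new reading comes with each control period).
- read_camera(name): name is "scene" or "top" or "wrist"; returns the picture (420x560x3 uint8, red, green, blue); there is no depth.
- camera_params(name): a dict with "camera_matrix" (3x3 intrinsics, pixels), "k1" (the pictures are not rectified: a ray, as slopes to the right and down, at radius r is drawn at 1 + k1 r^2 times it, then the intrinsics apply), "world_to_cam" (4x4, takes a point from world to camera coordinates); the wrist camera has in their place "hand_eye" (4x4, takes a point from camera to tool coordinates, whose origin is the TCP and whose axes are the tool frame's). Camera axes: x right, y up, looking along -z (the intrinsics and any distortion apply to the point x, -y, -z); pixel columns grow to the right and rows downward; lengths in m; the calibration is good to about 2 mm. A picture is of the moment at which its call begins: read the wrist's pose just before it. camera_params takes no time and is no camera call.
- hand_in(): hands the job in, once; it reports no verdict.
The state is a dict: "time": time; "qpos": joint angles; "qvel": joint speeds; "joint_efforts": joint torques, N m; "tool_pos": TCP position; "tool_rot": TCP orientation; "contact_force": force on the tool from outside, world axes, zero at the start; "torque": the same for the moment, N m; "opening": finger opening in m.
Only numpy, scipy, OpenCV 4.12 (cv2) and the standard library are available. Lean on these libraries where they do the work, as an engineer would, in place of code of your own. Each camera call takes 0.05 s, during which the arm holds its last target.

TASK

Get the bench wire tester ready and start a check. While its well is still empty (it zeroes itself on the empty well when the range changes), turn the selector to the second click up from its anticlockwise end stop and let go of it; then take the clip that has a round boss on top, lower it boss up into the mouth of the tester's funnel and release it there, so that it drops through and lies flat on the floor of the well. Leave the other things on the bench where they are.

Things in the scene. Friction and masses are not known exactly. Their poses are not given: they have to be found in the camera images.
- tester: Grey bench tester, fixed, 144 mm deep (x) by 240 mm wide (y). Origin: centre of its underside on the bench; x from front to back, y to its left seen from the front, z up. Right half: console, 97 mm high at the back, its panel sloping 28 degrees from level, facing up and frontwards, with the black selector. Left half: block 50 mm high with the plastic funnel on top and the well inside.
- selector (a joint): Selector angle, rad: 0 at the anticlockwise stop, growing clockwise (seen facing the panel) to 3.14 at the other stop. Clicks every 0.524 (30 degrees), a raised mark at each of the 7 settings, longer at the stops. Pointer at 9 o'clock (tester's +y) at 0, 12 o'clock (up the slope) at 1.571; second click = 1.047 = 11 o'clock. A click takes about 0.2 N m; let go, it snaps to the nearest.
- selector_grip (a point): Point on the selector's axis, 32 mm off the panel, in its grip; turns with it: z out of the panel along the axis (28 degrees off vertical, leaning to the front), y to the pointer. Black wing grip 17 mm thick (x), y -30 to +34 mm, sides parallel for y -25 to +20 mm, 8 to 44 mm off the panel; skirt below it 29 mm radius, 8 mm high. White line on top and nose at the pointer end. Pinch across x.
- well (a point): Centre of the well's floor, 10 mm above the bench; axes as the tester's. The well is a rectangular pocket, open at the top, 88 mm along x by 62 mm along y, upright walls 40 mm high, rubber floor.
- funnel (a point): Centre of the funnel's mouth, 84 mm above the bench, straight above the well; axes as the tester's. Mouth 144 mm along x by 118 mm along y inside; four walls 4.5 mm thick slope in over 34 mm of height to the well's opening (88 x 62 mm).
- boss_clip: The clip to check: black moulded clip with a round boss on top, 47 mm (x) by 74 mm (y) by 31 mm high, 20 to 42 g, loose on the bench, boss up. Origin: centre of its flat underside; z up. Grasp it across its 47 mm width (fingers closing along its x).
- plain_clip: Bystander: the other loose black clip, 46 x 67 x 28 mm, low ridged top, no boss. Origin: centre of its underside. The two loose clips lie right of the tester, in either of two places.
- ear_defenders: Bystander: black ear defenders lying on the bench, 151 x 151 x 80 mm, loose, left of the tester. Origin: centre of the underside.
- water_bottle: Bystander: clear water bottle, 65 mm across and 204 mm high, standing loose left of the tester. Origin: centre of its underside.

How it is judged:
On the way, in this order (a step that is already met when the one before it is completed fails the run):
1. the selector stands at the second click from its anticlockwise stop, let go, with the well still empty (value of joint selector between 0.9072 and 1.1872 rad and contact force between the fingers and selector below 0.1 N and horizontal distance between boss_clip and well above 0.08 m), for 0.2 s.
2. the boss clip lies in the well (horizontal distance between boss_clip and well below 0.02 m and z of boss_clip in the frame of well below 0.009 m and angle between boss_clip's own z axis and vertical below 0.2 rad), for 0.2 s.
At the end, for the whole second after the job is handed in: The selector rests in its second click from the anticlockwise stop (within 8 degrees), and the boss clip lies at rest flat on the well's floor, boss up (underside within 9 mm of the floor, within 11 degrees of level, origin within 20 mm of the well's centre) (all of step 2 and value of joint selector between 0.9072 and 1.1872 rad and contact force between the fingers and selector below 0.1 N and linear speed of boss_clip below 0.02 m/s and velocity of joint selector between -0.05 and 0.05 rad/s); the robot touches nothing.
It fails at once if the boss clip is let go more than 5 cm above the funnel's mouth (horizontal distance between boss_clip and funnel below 0.07 m and z of boss_clip in the frame of funnel above 0.05 m and contact force between the fingers and boss_clip below 0.05 N).
It fails at once if the plain clip is pushed more than 3 cm or tipped (distance of plain_clip from where it was at the start of the episode above 0.03 m or angle between plain_clip's own z axis and vertical above 0.4 rad).
It fails at once if the pair of ear defenders is pushed more than 3 cm or tipped (distance of ear_defenders from where it was at the start of the episode above 0.03 m or angle between ear_defenders's own z axis and vertical above 0.4 rad).
It fails at once if the bottle is pushed more than 3 cm or tipped (distance of water_bottle from where it was at the start of the episode above 0.03 m or angle between water_bottle's own z axis and vertical above 0.4 rad).
It also fails if it takes over 72 s, if anything falls off the work surface, if the arm or the gripper's body presses on something with over 40 N, if the wrist force passes 120 N, or if a joint passes its speed limit or range.

## Working session

There is one attempt and no reset: what is moved stays moved. The work goes in short steps, Python scripts to look and compute and a tool call to move; the robot and the scene stay as the last step left them, time stands still between calls to the robot, and variables do not carry over. Pictures are saved under pics/ and viewed, and the job is handed in when it is done.

Besides the shell and the picture viewer there is one more tool, called after "Emit:" as name(argument=value, ...), one argument or row to a line, values as JSON. apply_moves: Moves the arm, as the interface text tells. Its arguments: {"type":"object","properties":{"increments":{"type":"array","items":{"type":"object","properties":{"grip":{"type":"number"},"linear":{"type":"array","items":{"type":"number"}},"turn":{"type":"array","items":{"type":"number"}}}}},"grip_force":{"type":"number"}},"required":["increments"]}

```bash
ls; mkdir -p pics; python3 - <<'E'
from cell import *
import cv2,json
print(observe())
for n in("scene","top","wrist"):
    cv2.imwrite(f"pics/{n}0.png",read_camera(n)[:,:,::-1]); print(n,camera_params(n))
E
```

```text
pics
{'time': 0.0, 'qpos': array([-1.24700538e+00,  3.42705368e-01,  1.52501954e+00,  4.24725860e-06,
        1.27542682e+00, -1.45965385e-01]), 'qvel': array([-0.00108253, -0.00137463, -0.00049458, -0.00029202,  0.00016269,
        0.00028577]), 'joint_efforts': array([ 4.54001420e-04, -4.31236982e+01, -2.44220191e+01,  7.16251647e-02,
        5.60610322e-02, -1.18129392e-04]), 'tool_pos': array([ 0.2375542 , -0.46771234,  0.22605311]), 'tool_rot': array([-3.14136187e+00,  1.54189768e-03, -1.10104105e+00]), 'contact_force': array([ 0.13463651, -0.08844186,  0.27463575]), 'torque': array([-0.01602715,  0.05442154,  0.03808941]), 'opening': 0.09208751929708577}
scene {'camera_matrix': array([[529.5127048 ,   0.        , 272.95542369],
       [  0.        , 529.5127048 , 206.47813749],
       [  0.        ,   0.        ,   1.        ]]), 'k1': -0.07687227309101438, 'world_to_cam': array([[-0.6984744 , -0.71541848,  0.01760413,  0.44030392],
       [ 0.52169323, -0.49219042,  0.69683913, -0.28379154],
       [-0.489867  ,  0.49590825,  0.71701139, -1.50960105],
       [ 0.        ,  0. 
[... 366 characters left out ...]
, -0.52590029],
       [-0.13553243, -0.03033367,  0.99030845, -1.14278916],
       [ 0.        ,  0.        ,  0.        ,  1.        ]])}
wrist {'camera_matrix': array([[325.90725991,   0.        , 283.96763004],
       [  0.        , 325.90725991, 202.91366427],
       [  0.        ,   0.        ,   1.        ]]), 'k1': -0.04962786835611164, 'hand_eye': array([[ 9.99999508e-01,  3.21793895e-04, -9.38806280e-04,
        -8.20475859e-04],
       [ 5.11582408e-05, -9.61428424e-01, -2.75055235e-01,
        -7.50383683e-02],
       [-9.91106138e-04,  2.75055051e-01, -9.61427967e-01,
        -1.57880401e-01],
       [ 0.00000000e+00,  0.00000000e+00,  0.00000000e+00,
         1.00000000e+00]])}
```

View pics/scene0.png

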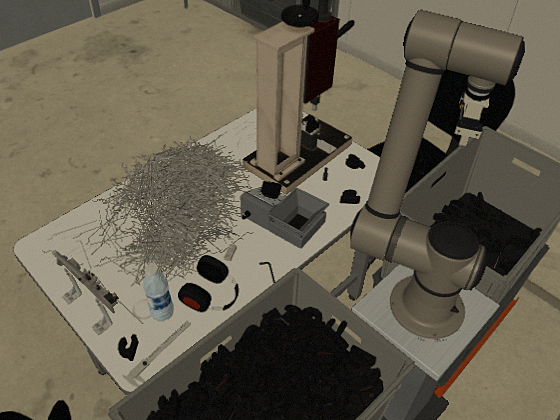

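View pics/top0.png

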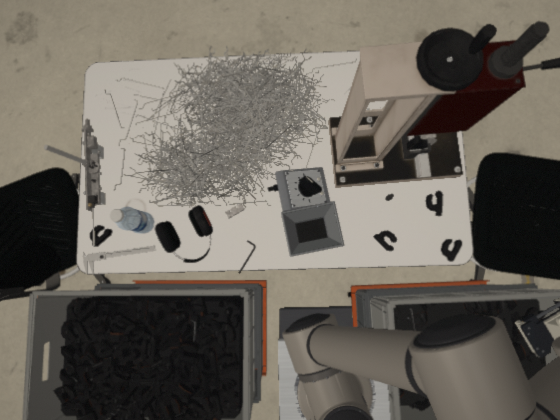

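View pics/wrist0.png

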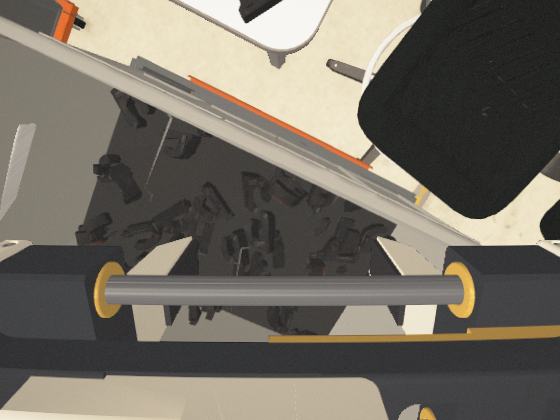

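```bash
python3 - <<'E'
import cv2
t=cv2.imread("pics/top0.png"); s=cv2.imread("pics/scene0.png")
cv2.imwrite("pics/tz.png",cv2.resize(t[160:265,265:475],None,fx=3.8,fy=3.8,interpolation=cv2.INTER_CUBIC))
cv2.imwrite("pics/sz.png",cv2.resize(s[140:250,225:375],None,fx=5,fy=5,interpolation=cv2.INTER_CUBIC))
E
```

```text
(no output)
```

View pics/tz.png

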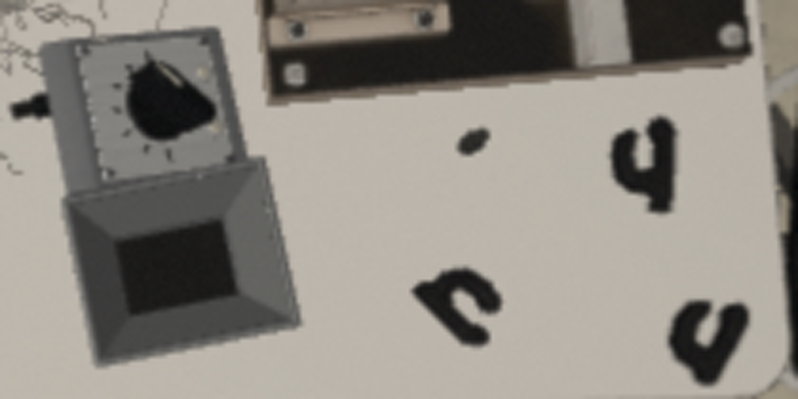

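View pics/sz.png

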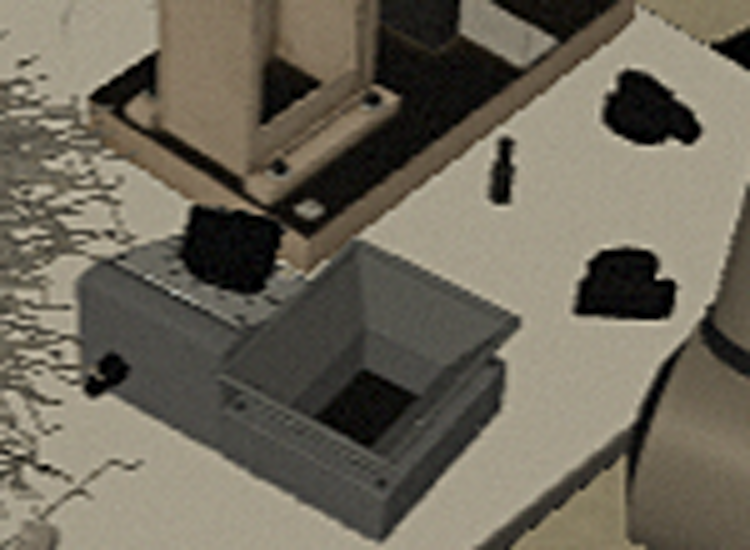

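```bash
cat > h.py <<'E'
import numpy as np,cv2
from scipy.spatial.transform import Rotation as R
from cell import *
def T_tool(o):
    T=np.eye(4);T[:3,:3]=R.from_euler('xyz',o['tool_rot']).as_matrix();T[:3,3]=o['tool_pos'];return T
def cam(name,o=None):
    p=camera_params(name)
    if name=='wrist': c2w=T_tool(o)@p['hand_eye']
    else: c2w=np.linalg.inv(p['world_to_cam'])
    return p['camera_matrix'],p['k1'],c2w
def ray(c,uv):
    K,k1,M=c
    D=np.array([k1,0,0,0.])
    n=cv2.undistortPoints(np.array(uv,float).reshape(-1,1,2),K,D).reshape(-1,2)
    d=np.c_[n[:,0],-n[:,1],-np.ones(len(n))]@M[:3,:3].T
    return M[:3,3],d
def onz(c,uv,z):
    o,d=ray(c,uv); return o+d*((z-o[2])/d[:,2])[:,None]
def proj(c,P):
    K,k1,M=c
    q=(np.atleast_2d(P)-M[:3,3])@M[:3,:3]
    q=q*[1,-1,-1]
    return cv2.projectPoints(q,np.zeros(3),np.zeros(3),K,np.array([k1,0,0,0.]))[0].reshape(-1,2)
def snap(name,fn):
    o=observe(); im=read_camera(name)[:,:,::-1].copy()
    cv2.imwrite(fn,im); return im,cam(name,o),o
E
python3 - <<'E'
from h import *
np.set_printoptions(precision=4,suppress=True)
c=cam('top'); print(c[2][:3,3],cam('scene')[2][:3,3])
f=lambda a:np.array(a)/3.8+[265-.37,160-.37]
rim=onz(c,f([(65,200),(263,157),(300,323),(98,365)]),.084)
print(rim,rim.mean(0)); 
for i in range(4): d=rim[(i+1)%4]-rim[i]; print(np.linalg.norm(d),np.degrees(np.arctan2(d[1],d[0])))
print(onz(c,f([(662,165),(460,305),(710,340),(472,140)]),.015))
print(onz(c,f([(165,100)]),.1))
E
```

```text
[0.37   0.1065 1.2079] [-0.2839  0.9239  1.2724]
[[ 0.5155  0.1323  0.084 ]
 [ 0.5434 -0.0161  0.084 ]
 [ 0.4194 -0.0378  0.084 ]
 [ 0.3927  0.1113  0.084 ]] [0.4678 0.0474 0.084 ]
0.1509787952616429 -79.34461168540584
0.12589238900785593 -170.0863121813017
0.15141093844472728 100.16423074715614
0.12460088185347405 9.709821789486885
[[ 0.5382 -0.3357  0.015 ]
 [ 0.433  -0.1712  0.015 ]
 [ 0.4005 -0.3618  0.015 ]
 [ 0.5626 -0.1886  0.015 ]]
[[0.5858 0.056  0.1   ]]
```

Emit:
apply_moves(
  increments=[
    {"grip":1,"linear":[0,0,40],"turn":[0,0,0]},
    {"grip":1,"linear":[30,40,80],"turn":[0,0,0]},
    {"grip":1,"linear":[55,75,90],"turn":[0,0,0]},
    {"grip":1,"linear":[80,110,90],"turn":[0,0,0]},
    {"grip":1,"linear":[105,145,90],"turn":[0,0,0]},
    {"grip":1,"linear":[130,180,90],"turn":[0,0,0]},
    {"grip":1,"linear":[150,210,90],"turn":[0,0,0]},
    {"grip":1,"linear":[150,210,90],"turn":[0,0,0]},
    {"grip":1,"linear":[150,210,90],"turn":[0,0,0]},
  ],
)

```text
time: 1.05
tool_pos: [0.3879, -0.2577, 0.3166]
tool_rot: [3.141, -0.0, -1.099]
contact_force: [-0.0, -0.1, 0.3]
opening: 0.0917
```

```bash
python3 - <<'E'
from h import *
np.set_printoptions(precision=4,suppress=True)
im,c,o=snap('wrist','pics/w1.png'); print(o['tool_pos'],o['tool_rot'],o['time'])
print(proj(c,[[.538,-.336,.015],[.433,-.171,.015],[.40,-.362,.015],[.4678,.0474,.084],[.5858,.056,.1]]))
E
```

```text
[ 0.3879 -0.2577  0.3166] [ 3.1411 -0.0001 -1.0989] 1.05
[[ 386.3837   92.7755]
 [ 242.4802  106.5365]
 [ 351.9336  189.6735]
 [  68.3358  -14.6272]
 [  91.7127 -140.3717]]
```

View pics/w1.png

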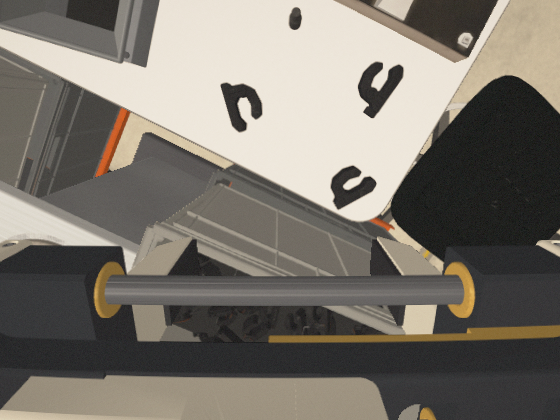

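```bash
python3 - <<'E'
import cv2,numpy as np
t=cv2.imread("pics/w1.png")[50:215,205:415].astype(float)
t=255*(np.clip(t/110,0,1))**.55
cv2.imwrite("pics/w1z.png",cv2.resize(t.astype(np.uint8),None,fx=3.6,fy=3.6,interpolation=cv2.INTER_CUBIC))
E
```

```text
(no output)
```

View pics/w1z.png

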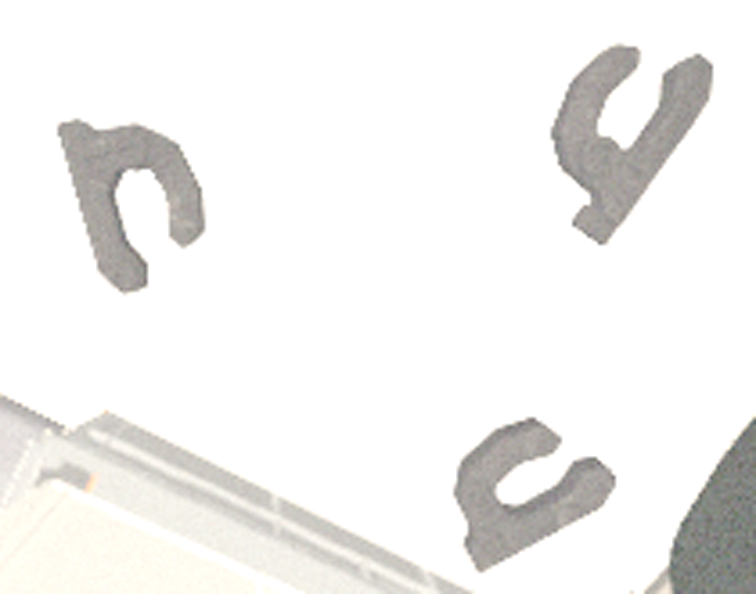

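```bash
python3 - <<'E'
from h import *
np.set_printoptions(precision=4,suppress=True)
o=observe(); c=cam('wrist',o); im=cv2.imread('pics/w1.png')
g=im.max(2); m=(g<90).astype(np.uint8)
cs,_=cv2.findContours(m,cv2.RETR_EXTERNAL,cv2.CHAIN_APPROX_NONE)
for k in cs:
    a=cv2.contourArea(k)
    if 300<a<3000:
        ctr=k.reshape(-1,2)
        for z in (0.0,.02):
            P=onz(c,ctr,z)[:,:2].astype(np.float32)*1000
            r=cv2.minAreaRect(P); print(a,ctr.mean(0),z,r,'area',cv2.contourArea(P))
E
```

```text
900.0 [350.5562 185.65  ] 0.0 ((404.1177978515625, -359.8455810546875), (51.248268127441406, 67.62742614746094), 57.623600006103516) area 2077.7481292518787
900.0 [350.5562 185.65  ] 0.02 ((406.2240295410156, -354.10296630859375), (49.087860107421875, 64.77658081054688), 57.62358856201172) area 1906.2639768905938
901.0 [240.9888 104.5787] 0.0 ((435.1759338378906, -169.8782958984375), (67.58524322509766, 47.07603073120117), 41.13296890258789) area 1706.1624229752924
901.0 [240.9888 104.5787] 0.02 ((435.97296142578125, -172.14381408691406), (64.73616027832031, 45.09152603149414), 41.132965087890625) area 1565.347073902376
1103.5 [378.4108  85.2703] 0.0 ((542.6375122070312, -321.9424133300781), (48.027191162109375, 77.8967056274414), 82.87705993652344) area 2052.461735216435
1103.5 [378.4108  85.2703] 0.02 ((538.9044799804688, -317.7975769042969), (46.00262451171875, 74.61296844482422), 82.87702941894531) area 1883.0647843778133
2166.5 [59.841   9.8304] 0.0 ((430.0217590332031, 106.17355346679688), (38.528011322021484, 170.02328491210938), 24.31258201599121) area 3818.3684113510826
2166.5 [59.841   9.8304] 0.02 ((431.0360107421875, 92.27096557617188), (36.90386199951172, 162.85589599609375), 24.312576293945312) area 3503.2245639139146
```

Emit:
apply_moves(
  increments=[
    {"grip":1,"linear":[10,50,0],"turn":[0,0,0]},
    {"grip":1,"linear":[20,98,0],"turn":[0,0,0]},
    {"grip":1,"linear":[35,145,0],"turn":[0,0,0]},
    {"grip":1,"linear":[50,190,0],"turn":[0,0,0]},
    {"grip":1,"linear":[75,230,0],"turn":[0,0,0]},
    {"grip":1,"linear":[90,258,0],"turn":[0,0,0]},
    {"grip":1,"linear":[90,258,0],"turn":[0,0,0]},
    {"grip":1,"linear":[90,258,0],"turn":[0,0,0]},
  ],
)

```text
time: 1.9
tool_pos: [0.4777, -0.001, 0.3163]
tool_rot: [3.14, -0.0, -1.101]
contact_force: [0.4, 0.1, 0.1]
opening: 0.0916
```

```bash
python3 - <<'E'
from h import *
np.set_printoptions(precision=4,suppress=True)
im,c,o=snap('wrist','pics/w2.png'); print(o['tool_pos'],o['tool_rot'],o['time'])
im,c,o=snap('top','pics/t2.png')
E
```

```text
[ 0.4777 -0.001   0.3163] [ 3.1404 -0.     -1.1012] 1.9
```

View pics/w2.png

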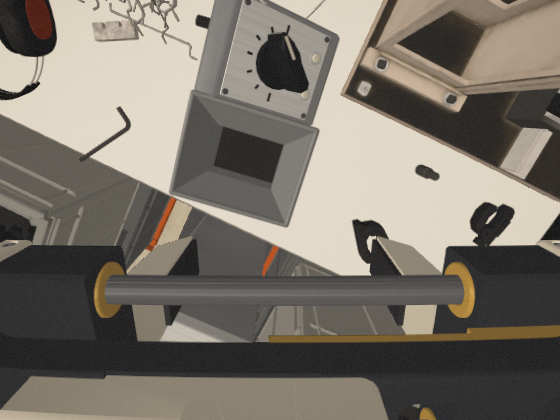

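View pics/t2.png

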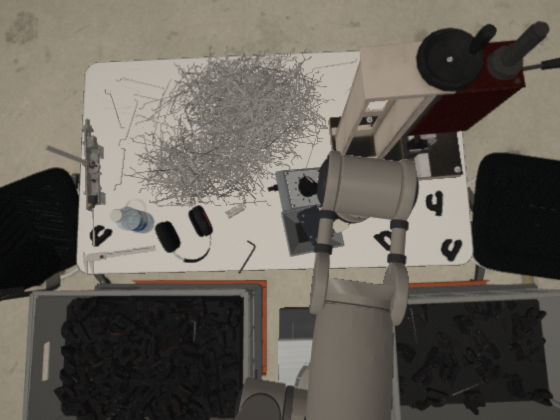

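```bash
python3 - <<'E'
import cv2,numpy as np
t=cv2.imread("pics/w2.png")[0:135,190:360].astype(float)
t=255*(np.clip(t/200,0,1))**.5
cv2.imwrite("pics/w2z.png",cv2.resize(t.astype(np.uint8),None,fx=4.4,fy=4.4,interpolation=cv2.INTER_CUBIC))
t=cv2.imread("pics/w2.png")[190:280,340:530].astype(float)
t=255*(np.clip(t/120,0,1))**.55
cv2.imwrite("pics/w2c.png",cv2.resize(t.astype(np.uint8),None,fx=4,fy=4,interpolation=cv2.INTER_CUBIC))
E
```

```text
(no output)
```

View pics/w2z.png

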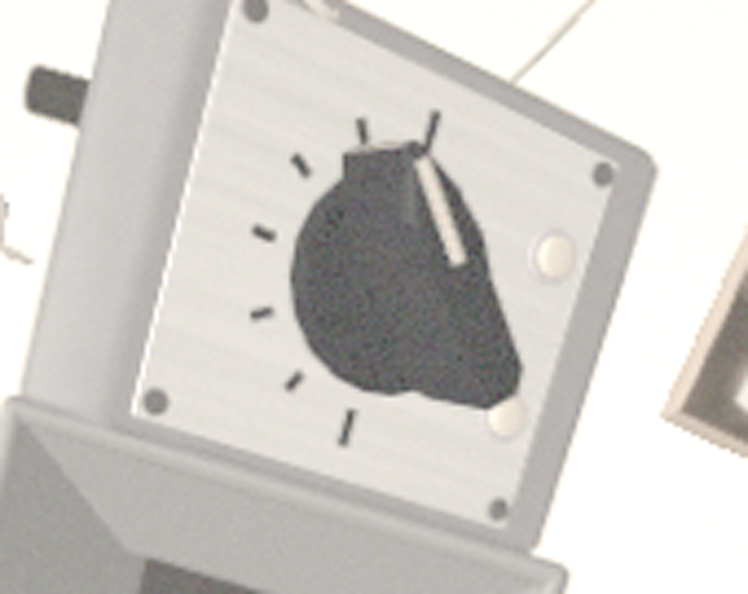

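View pics/w2c.png

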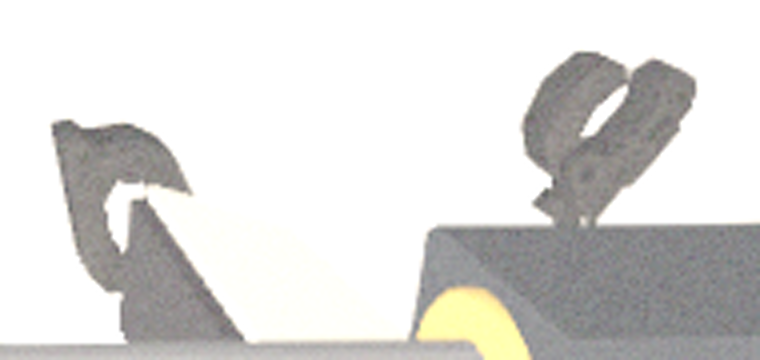

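```bash
python3 - <<'E'
from h import *
np.set_printoptions(precision=3,suppress=True)
ct=cam('top')
f=lambda a:np.array(a)/3.8+[265-.37,160-.37]
print('press base front edge corners z~.03', onz(ct,f([(270,102),(755,65)]),.03))
print('footplate corners', onz(ct,f([(275,40),(450,30)]),.04))
T=camera_params('wrist')['hand_eye']
o=dict(tool_pos=np.array([.4777,-.001,.3163]),tool_rot=np.array([3.1404,0,-1.1012]))
c=cam('wrist',o)
g=lambda a:np.array(a)/4.4+[190-.4,-.4]
for nm,uv in dict(screws=[(256,10),(602,175),(498,510),(155,402)],marks=[(347,428),(293,380),(261,313),(263,232),(300,165),(363,130),(432,125)],line=[(425,155),(460,262)]).items():
    print(nm,onz(c,g(uv),.08))
print('press base corner wrist',onz(c,[(343,95),(450,108),(560,215)],.03))
print(onz(ct,[(357,60),(400,52),(360,45)],.45))
E
python3 - <<'E'
import cv2
t=cv2.imread("pics/top0.png")[20:200,320:545]
cv2.imwrite("pics/press.png",cv2.resize(t,None,fx=3.3,fy=3.3,interpolation=cv2.INTER_CUBIC))
t=cv2.imread("pics/scene0.png")[0:200,220:390]
cv2.imwrite("pics/press2.png",cv2.resize(t,None,fx=3,fy=3,interpolation=cv2.INTER_CUBIC))
E
```

```text
press base front edge corners z~.03 [[ 0.595 -0.029  0.03 ]
 [ 0.613 -0.409  0.03 ]]
footplate corners [[ 0.643 -0.034  0.04 ]
 [ 0.646 -0.171  0.04 ]]
screws [[0.629 0.12  0.08 ]
 [0.634 0.026 0.08 ]
 [0.549 0.011 0.08 ]
 [0.533 0.104 0.08 ]]
marks [[0.549 0.056 0.08 ]
 [0.554 0.074 0.08 ]
 [0.565 0.088 0.08 ]
 [0.583 0.096 0.08 ]
 [0.601 0.095 0.08 ]
 [0.616 0.084 0.08 ]
 [0.625 0.069 0.08 ]]
line [[0.618 0.068 0.08 ]
 [0.599 0.048 0.08 ]]
press base corner wrist [[ 0.596 -0.027  0.03 ]
 [ 0.648 -0.162  0.03 ]
 [ 0.6   -0.4    0.03 ]]
[[ 0.772 -0.035  0.45 ]
 [ 0.785 -0.122  0.45 ]
 [ 0.804 -0.043  0.45 ]]
```

View pics/press.png

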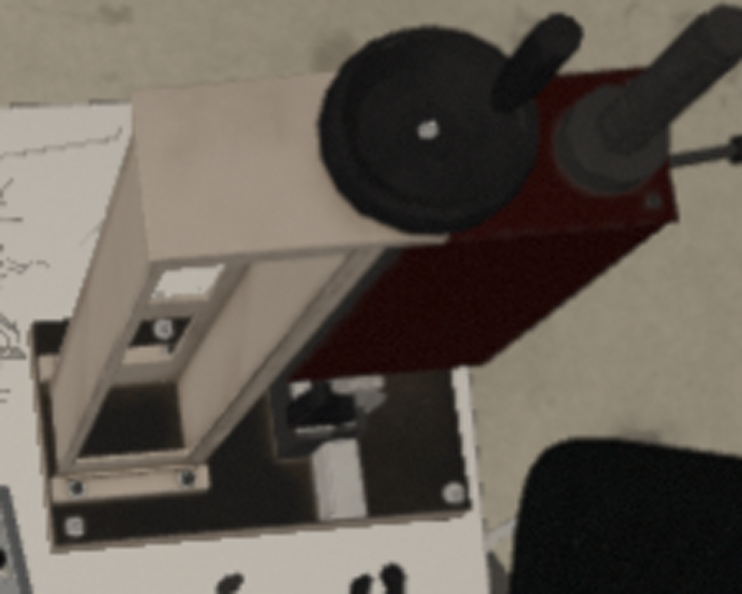

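View pics/press2.png

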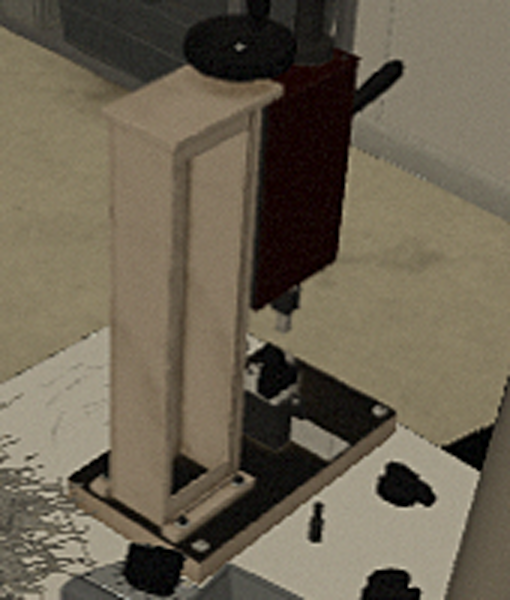

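```bash
cat >> h.py <<'E'
yaw=np.radians(100.2)
tx=np.array([np.cos(yaw),np.sin(yaw),0]);ty=np.array([-np.sin(yaw),np.cos(yaw),0]);ez=np.array([0,0,1.])
s28,c28=np.sin(np.radians(28)),np.cos(np.radians(28))
n=c28*ez-s28*tx; b=c28*tx+s28*ez; a=ty
C0=np.array([.588,.063,.069])
def onplane(c,uv,off,C=C0):
    o,d=ray(c,uv); return o+d*(((C+off*n-o)@n)/(d@n))[:,None]
def panel(P,C=C0): # coordinates a,b,n rel dial centre, mm
    q=np.atleast_2d(P)-C; return np.c_[q@a,q@b,q@n]*1000
E
python3 - <<'E'
from h import *
np.set_printoptions(precision=1,suppress=True)
o=dict(tool_pos=np.array([.4777,-.001,.3163]),tool_rot=np.array([3.1404,0,-1.1012]))
c=cam('wrist',o)
g=lambda a:np.array(a)/4.4+[190-.4,-.4]
m=panel(onplane(c,g([(347,428),(293,380),(261,313),(263,232),(300,165),(363,130),(432,125)]),0)); print(m); 
mm=(m[0]+m[-1])/2;print(mm,np.degrees(np.arctan2(m[:,1]-mm[1],-(m[:,0]-mm[0]))), np.linalg.norm(m-mm,axis=1))
L=panel(onplane(c,g([(425,155),(460,262)]),.044)); print(L, np.degrees(np.arctan2(*(L[0]-L[1])[[1,0]])))
L=panel(onplane(c,g([(420,148),(345,157),(520,365),(490,408),(415,395)]),.044)); print(L)
E
```

```text
[[ 39.2   0.5  -0. ]
 [ 31.8  19.1   0. ]
 [ 18.6  32.3   0. ]
 [  0.   37.2  -0. ]
 [-18.   32.2   0. ]
 [-31.6  18.4  -0. ]
 [-39.6   0.4  -0. ]]
[-0.2  0.4 -0. ] [179.9 149.7 120.5  90.4  60.7  29.8  -0.1] [39.4 37.  37.  36.8 36.4 36.2 39.4]
[[-22.6  20.5  44. ]
 [ -4.    4.3  44. ]] 138.90455506505754
[[-23.5  22.2  44. ]
 [-15.4  39.2  44. ]
 [ 13.  -19.7  44. ]
 [ 25.1 -15.   44. ]
 [ 28.    6.   44. ]]
```

Emit:
apply_moves(
  increments=[
    {"grip":1,"linear":[0,0,-10],"turn":[0,0,1.4]},
    {"grip":0.8,"linear":[10,5,-20],"turn":[0,0,2.8]},
    {"grip":0.6,"linear":[20,10,-30],"turn":[0,0,4.2]},
    {"grip":0.6,"linear":[30,20,-40],"turn":[0,0,5.6]},
    {"grip":0.6,"linear":[50,30,-60],"turn":[0,0,7.0]},
    {"grip":0.6,"linear":[70,40,-80],"turn":[0,0,8.3]},
    {"grip":0.6,"linear":[90,45,-100],"turn":[0,0,8.85]},
    {"grip":0.6,"linear":[113,49,-110],"turn":[0,0,8.85]},
    {"grip":0.6,"linear":[113,49,-110],"turn":[0,0,8.85]},
    {"grip":0.6,"linear":[113,49,-110],"turn":[0,0,8.85]},
  ],
)

```text
time: 3.0
tool_pos: [0.5903, 0.0474, 0.2065]
tool_rot: [3.141, 0.001, -0.176]
contact_force: [0.1, -0.1, 0.4]
opening: 0.0551
```

```bash
python3 - <<'E'
from h import *
np.set_printoptions(precision=4,suppress=True)
im,c,o=snap('wrist','pics/w3.png'); print(o['tool_pos'],o['tool_rot'],o['time'],o['qpos'])
m=np.radians(np.arange(0,181,30)); rr=np.array([39.4,37,37,37,37,37,39.4])/1000
P=C0+rr[:,None]*(np.cos(m)[:,None]*a+np.sin(m)[:,None]*b)
q=proj(c,P); print(q)
for k,u in enumerate(q): cv2.circle(im,tuple(int(v) for v in u.round()),3,(0,0,255),1)
for y in(-30,34):
  th=np.radians(139); u=proj(c,C0+.044*n+y/1000*(np.cos(th)*a+np.sin(th)*b))[0]; cv2.circle(im,tuple(int(v) for v in u.round()),3,(0,255,0),1)
cv2.imwrite('pics/w3a.png',im)
E
```

```text
[0.5903 0.0474 0.2065] [ 3.1411  0.001  -0.1762] 3.0 [-0.0491  0.4817  1.3614 -0.0003  1.2995  0.1271]
[[238.7726 191.791 ]
 [238.1049 174.7655]
 [246.3192 158.0204]
 [264.323  146.0001]
 [286.5991 142.9627]
 [305.7713 149.7662]
 [318.6853 162.7061]]
```

View pics/w3a.png

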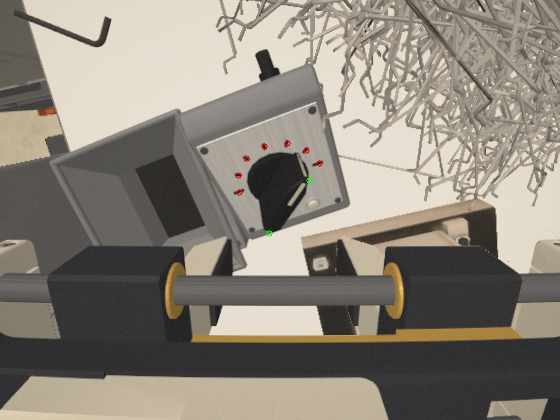

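```bash
python3 - <<'E'
from h import *
np.set_printoptions(precision=1,suppress=True)
im=cv2.imread('pics/w3.png')[130:245,225:335].astype(float)
im=255*np.clip(im/200,0,1)**.5
cv2.imwrite('pics/w3z.png',cv2.resize(im.astype(np.uint8),None,fx=5,fy=5,interpolation=cv2.INTER_CUBIC))
E
```

```text
(no output)
```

View pics/w3z.png

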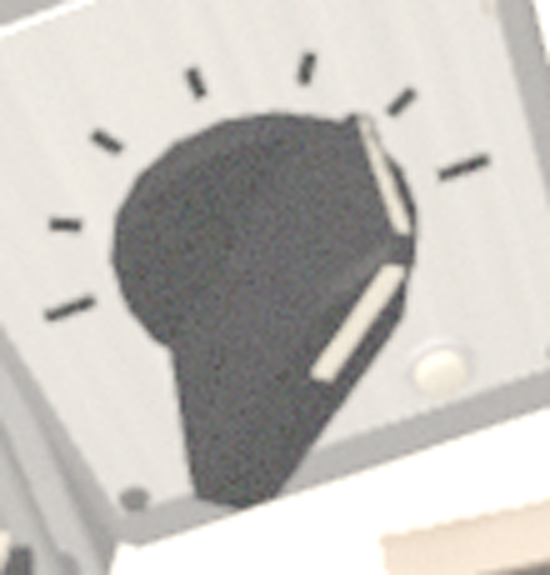

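Emit:
apply_moves(
  increments=[
    {"grip":0.6,"linear":[0,0,-40],"turn":[0,0,0]},
    {"grip":0.6,"linear":[0,0,-75],"turn":[0,0,0]},
    {"grip":0.6,"linear":[0,0,-100],"turn":[0,0,0]},
    {"grip":0.6,"linear":[0,0,-118],"turn":[0,0,0]},
    {"grip":0.6,"linear":[0,0,-118],"turn":[0,0,0]},
    {"grip":0.6,"linear":[0,0,-118],"turn":[0,0,0]},
  ],
)

```text
time: 3.65
tool_pos: [0.5909, 0.0483, 0.0902]
tool_rot: [-3.141, -0.002, -0.175]
contact_force: [0.0, 0.5, -0.0]
opening: 0.0552
```

Emit:
apply_moves(
  increments=[
    {"grip":0.4,"linear":[0,0,0],"turn":[0,0,0]},
    {"grip":0.3,"linear":[0,0,0],"turn":[0,0,0]},
    {"grip":0.2,"linear":[0,0,0],"turn":[0,0,0]},
    {"grip":0.1,"linear":[0,0,0],"turn":[0,0,0]},
    {"grip":0.1,"linear":[0,0,0],"turn":[0,0,0]},
    {"grip":0.1,"linear":[0,0,0],"turn":[0,0,0]},
  ],
  grip_force=40,
)

```text
time: 4.25
tool_pos: [0.5899, 0.0488, 0.089]
tool_rot: [3.141, 0.002, -0.174]
contact_force: [-3.4, -0.2, 5.1]
opening: 0.0195
```

```bash
python3 - <<'E'
from h import *
np.set_printoptions(precision=4,suppress=True)
im,c,o=snap('wrist','pics/w4.png'); print(o['tool_pos'],o['tool_rot'],o['time'],o['torque'],o['contact_force'])
E
```

```text
[0.5899 0.0488 0.089 ] [ 3.1411  0.0016 -0.1739] 4.25 [-0.1035  0.9056  0.0463] [-3.4006 -0.2498  5.0763]
```

View pics/w4.png

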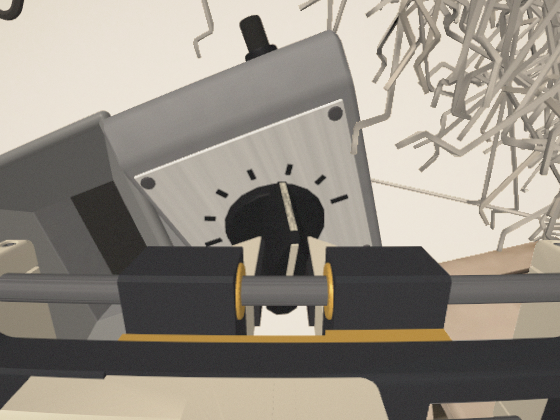

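Emit:
apply_moves(
  increments=[
    {"grip":0.1,"linear":[0,0,0],"turn":[0,0,0.5]},
    {"grip":0.1,"linear":[0,0,0],"turn":[0,0,1.0]},
    {"grip":0.1,"linear":[0,0,0],"turn":[0,0,1.5]},
    {"grip":0.1,"linear":[0,0,0],"turn":[0,0,2.0]},
    {"grip":0.1,"linear":[0,0,0],"turn":[0,0,2.5]},
    {"grip":0.1,"linear":[0,0,0],"turn":[0,0,3.0]},
    {"grip":0.1,"linear":[0,0,0],"turn":[0,0,3.4]},
    {"grip":0.1,"linear":[0,0,0],"turn":[0,0,3.4]},
  ],
)

```text
time: 5.1
tool_pos: [0.5895, 0.0491, 0.0886]
tool_rot: [-3.141, 0.002, 0.182]
contact_force: [-5.5, -0.1, 3.4]
opening: 0.0171
```

```bash
python3 - <<'E'
from h import *
np.set_printoptions(precision=4,suppress=True)
im,c,o=snap('wrist','pics/w5.png'); print(o['tool_pos'],o['tool_rot'],o['time'],o['torque'],o['contact_force'],o['opening'])
E
```

```text
[0.5895 0.0491 0.0886] [-3.1406  0.0024  0.1821] 5.1 [ 0.4043  0.5581 -0.1696] [-5.4558 -0.1459  3.4292] 0.01706805315524705
```

View pics/w5.png

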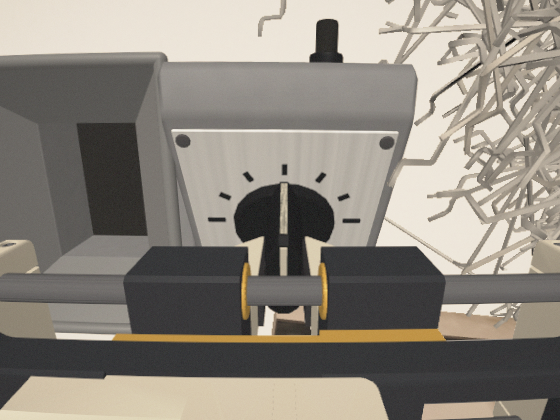

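```bash
python3 - <<'E'
from h import *
np.set_printoptions(precision=2,suppress=True)
o=observe();P=o['tool_pos']; print(n)
for d in (6,12,18,24,30,32):
    Rn=R.from_rotvec(np.radians(d)*n)
    print(d,(Rn.apply(P-C0)+C0-P)*1000, n*d/6)
print(-R.from_rotvec(np.radians(30)*n).apply(T_tool(o)[:3,2]))
E
```

```text
[ 0.08 -0.46  0.88]
6 [ 0.34 -0.02 -0.04] [ 0.08 -0.46  0.88]
12 [ 0.67  0.   -0.06] [ 0.17 -0.92  1.77]
18 [ 1.01  0.05 -0.07] [ 0.25 -1.39  2.65]
24 [ 1.34  0.13 -0.06] [ 0.33 -1.85  3.53]
30 [ 1.66  0.23 -0.03] [ 0.42 -2.31  4.41]
32 [ 1.77  0.28 -0.02] [ 0.44 -2.46  4.71]
[-0.22 -0.1   0.97]
```

Emit:
apply_moves(
  increments=[
    {"grip":0.1,"linear":[0.3,0,0],"turn":[0.06,-0.35,0.66]},
    {"grip":0.1,"linear":[0.5,0,0],"turn":[0.12,-0.69,1.32]},
    {"grip":0.1,"linear":[0.8,0,0],"turn":[0.19,-1.04,1.99]},
    {"grip":0.1,"linear":[1,0,0],"turn":[0.25,-1.39,2.65]},
    {"grip":0.1,"linear":[1.2,0.1,0],"turn":[0.31,-1.73,3.31]},
    {"grip":0.1,"linear":[1.5,0.2,0],"turn":[0.38,-2.08,3.97]},
    {"grip":0.1,"linear":[1.7,0.3,0],"turn":[0.43,-2.4,4.6]},
    {"grip":0.1,"linear":[1.7,0.3,0],"turn":[0.43,-2.4,4.6]},
    {"grip":0.1,"linear":[1.7,0.3,0],"turn":[0.43,-2.4,4.6]},
  ],
)

```text
time: 6.05
tool_pos: [0.5912, 0.0499, 0.0889]
tool_rot: [3.081, -0.245, 0.672]
contact_force: [-6.4, 1.5, 7.6]
opening: 0.0167
```

```bash
python3 - <<'E'
from h import *
np.set_printoptions(precision=4,suppress=True)
im,c,o=snap('wrist','pics/w6.png'); print(o['tool_pos'],o['tool_rot'],o['time'],o['torque'],o['contact_force'],o['opening'])
print(T_tool(o)); f=T_tool(o)[:3,0]; print(np.degrees(np.arctan2(-f@a,f@b)))
E
```

```text
[0.5912 0.0499 0.0889] [ 3.0813 -0.2445  0.6723] 6.05 [0.7794 0.8255 0.0063] [-6.4086  1.4806  7.5761] 0.016675379150567927
[[ 0.7591  0.6102  0.2266  0.5912]
 [ 0.6042 -0.7901  0.1034  0.0499]
 [ 0.2421  0.0584 -0.9685  0.0889]
 [ 0.      0.      0.      1.    ]]
58.66493156258118
```

View pics/w6.png

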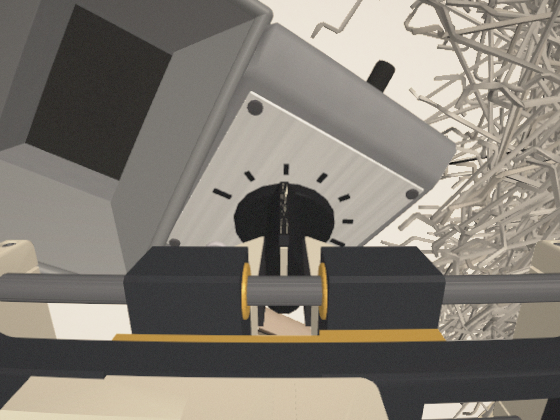

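Emit:
apply_moves(
  increments=[
    {"grip":0.45,"linear":[0,0,0],"turn":[0,0,0]},
    {"grip":0.45,"linear":[0,0,0],"turn":[0,0,0]},
    {"grip":0.45,"linear":[0,0,0],"turn":[0,0,0]},
    {"grip":0.45,"linear":[-5,-2,20],"turn":[0,0,0]},
    {"grip":0.45,"linear":[-12,-5,50],"turn":[0,0,0]},
    {"grip":0.45,"linear":[-23,-10,97],"turn":[0,0,0]},
    {"grip":0.45,"linear":[-35,-16,145],"turn":[0,0,0]},
    {"grip":0.45,"linear":[-35,-16,145],"turn":[0,0,0]},
  ],
)

```text
time: 6.9
tool_pos: [0.56, 0.0323, 0.241]
tool_rot: [3.069, -0.254, 0.676]
contact_force: [0.9, 0.1, 0.2]
opening: 0.0415
```

```bash
python3 - <<'E'
from h import *
np.set_printoptions(precision=4,suppress=True)
im,c,o=snap('wrist','pics/w7.png'); print(o['tool_pos'],o['tool_rot'],o['time'],o['torque'],o['contact_force'],o['opening'])
for th in (0,30,60,90):
  t=np.radians(th); p=np.cos(t)*a+np.sin(t)*b
  u=proj(c,C0+.037*p)[0]; print(u)
E
```

```text
[0.56   0.0323 0.241 ] [ 3.0685 -0.2539  0.6756] 6.9 [-0.0376  0.0176 -0.0134] [0.8703 0.0724 0.2181] 0.041519445857087944
[247.752  149.8337]
[261.1921 138.5328]
[280.5266 134.5576]
[299.5713 139.4067]
```

View pics/w7.png

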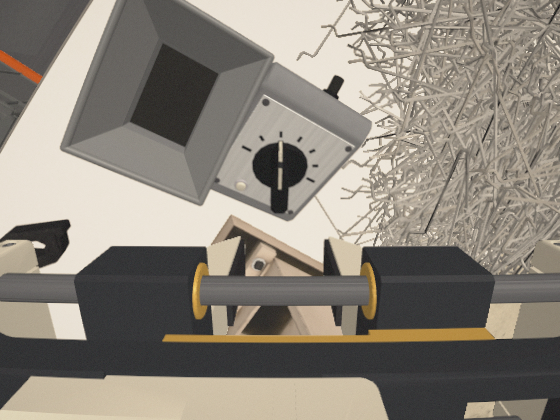

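```bash
python3 - <<'E'
from h import *
np.set_printoptions(precision=3,suppress=True)
o=observe();Rc=T_tool(o)[:3,:3]
for y in (38.7,0,-40):
    Rt=R.from_euler('xyz',[np.pi,0,np.radians(y)]).as_matrix()
    print(y,np.degrees(R.from_matrix(Rt@Rc.T).as_rotvec())/6)
print(onz(cam('top'),[(411,133.6),(467,130.6)],.25))
E
```

```text
38.7 [-0.981  2.276  0.089]
0 [-0.175  2.519 -6.324]
-40 [  0.74    2.577 -12.949]
[[ 0.68  -0.195  0.25 ]
 [ 0.683 -0.332  0.25 ]]
```

Emit:
apply_moves(
  increments=[
    {"grip":0.6,"linear":[-20,0,10],"turn":[0.07,0.26,-1.3]},
    {"grip":0.8,"linear":[-45,0,20],"turn":[0.15,0.52,-2.6]},
    {"grip":1,"linear":[-70,-10,20],"turn":[0.22,0.77,-3.9]},
    {"grip":1,"linear":[-90,-30,20],"turn":[0.3,1.03,-5.2]},
    {"grip":1,"linear":[-90,-55,20],"turn":[0.37,1.29,-6.5]},
    {"grip":1,"linear":[-90,-80,20],"turn":[0.44,1.55,-7.8]},
    {"grip":1,"linear":[-90,-105,20],"turn":[0.52,1.8,-9.1]},
    {"grip":1,"linear":[-90,-130,20],"turn":[0.59,2.06,-10.4]},
    {"grip":1,"linear":[-90,-155,20],"turn":[0.67,2.32,-11.65]},
    {"grip":1,"linear":[-90,-180,20],"turn":[0.74,2.58,-12.95]},
  ],
)

```text
time: 7.95
tool_pos: [0.4671, -0.1476, 0.2521]
tool_rot: [-3.137, 0.009, -0.704]
contact_force: [0.3, 0.0, 0.6]
opening: 0.0918
```

Emit:
apply_moves(
  increments=[
    {"grip":1,"linear":[0,-20,0],"turn":[0,0,-1.4]},
    {"grip":1,"linear":[0,-45,-5],"turn":[0,0,-2.8]},
    {"grip":1,"linear":[0,-70,-10],"turn":[0,0,-4.2]},
    {"grip":1,"linear":[0,-95,-20],"turn":[0,0,-5.6]},
    {"grip":1,"linear":[0,-120,-30],"turn":[0,0,-7]},
    {"grip":1,"linear":[0,-145,-40],"turn":[0,0,-8.4]},
    {"grip":1,"linear":[0,-165,-50],"turn":[0,0,-9.5]},
    {"grip":1,"linear":[0,-165,-50],"turn":[0,0,-9.5]},
    {"grip":1,"linear":[0,-165,-50],"turn":[0,0,-9.5]},
  ],
)

```text
time: 8.85
tool_pos: [0.467, -0.3113, 0.2022]
tool_rot: [-3.138, 0.008, -1.692]
contact_force: [0.7, -0.2, -1.0]
opening: 0.0917
```

```bash
python3 - <<'E'
from h import *
np.set_printoptions(precision=4,suppress=True)
im,c,o=snap('wrist','pics/w8.png'); print(o['tool_pos'],o['tool_rot'],o['time'],o['qpos'])
t=255*(np.clip(im/110,0,1))**.55
cv2.imwrite('pics/w8b.png',t.astype(np.uint8))
E
```

```text
[ 0.467  -0.3113  0.2022] [-3.138   0.0077 -1.6918] 8.85 [-0.7292  0.4283  1.4611  0.0088  1.2537  0.9598]
```

View pics/w8b.png

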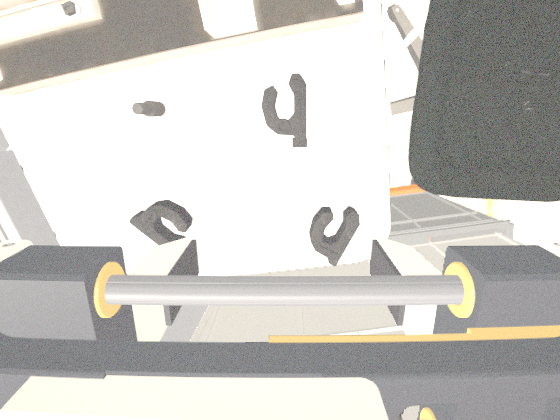

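```bash
python3 - <<'E'
import cv2,numpy as np
im=cv2.imread('pics/w8.png').astype(float)
def e(s): return cv2.resize((255*np.clip(s/45,0,1)**.8).astype(np.uint8),(380,380),interpolation=cv2.INTER_CUBIC)
cv2.imwrite('pics/w8c.png',np.hstack([e(im[65:155,240:330]),e(im[185:275,295:385])]))
cv2.imwrite('pics/w8d.png',e(im[185:275,120:210]))
E
```

```text
(no output)
```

View pics/w8c.png

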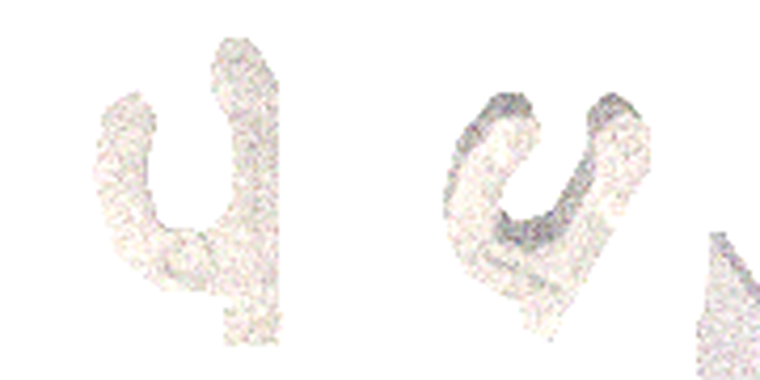

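View pics/w8d.png

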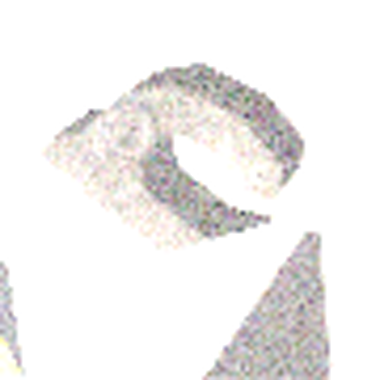

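Emit:
apply_moves(
  increments=[
    {"grip":1,"linear":[0,0,-40],"turn":[0,0,0]},
    {"grip":1,"linear":[0,0,-80],"turn":[0,0,0]},
    {"grip":1,"linear":[0,0,-90],"turn":[0,0,0]},
    {"grip":1,"linear":[0,0,-90],"turn":[0,0,0]},
  ],
)

```text
time: 9.3
tool_pos: [0.4671, -0.3106, 0.113]
tool_rot: [-3.138, 0.007, -1.692]
contact_force: [-0.6, 0.1, 0.8]
opening: 0.0915
```

```bash
python3 - <<'E'
from h import *
np.set_printoptions(precision=4,suppress=True)
im,c,o=snap('wrist','pics/w9.png'); print(o['tool_pos'],o['tool_rot'],o['time'])
t=255*(np.clip(im/60,0,1))**.8
u=proj(c,[[.54,-.32,.02]])[0];print(u)
cv2.imwrite('pics/w9b.png',t.astype(np.uint8))
E
```

```text
[ 0.4671 -0.3106  0.113 ] [-3.138   0.0074 -1.6917] 9.3
[286.9237 112.0216]
```

View pics/w9b.png

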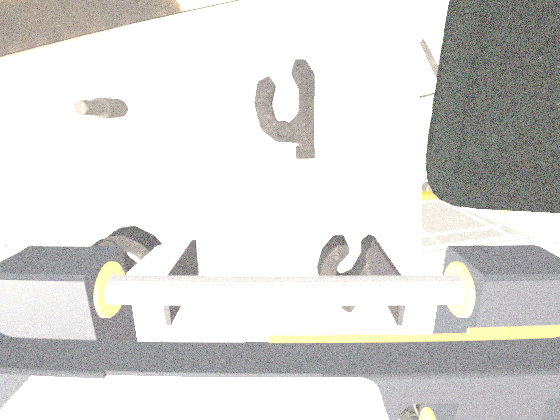

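Emit:
apply_moves(
  increments=[
    {"grip":1,"linear":[-20,15,35],"turn":[0,0,0]},
    {"grip":1,"linear":[-45,50,60],"turn":[0,0,0]},
    {"grip":1,"linear":[-70,90,60],"turn":[0,0,0]},
    {"grip":1,"linear":[-90,135,60],"turn":[0,0,0]},
    {"grip":1,"linear":[-90,135,60],"turn":[0,0,0]},
    {"grip":1,"linear":[-90,135,60],"turn":[0,0,0]},
  ],
)

```text
time: 9.95
tool_pos: [0.3785, -0.177, 0.1762]
tool_rot: [-3.131, 0.003, -1.692]
contact_force: [-0.6, -1.0, 0.7]
opening: 0.0921
```

```bash
python3 - <<'E'
from h import *
np.set_printoptions(precision=4,suppress=True)
im,c,o=snap('wrist','pics/w10.png'); print(o['tool_pos'],o['tool_rot'],o['time'])
t=255*(np.clip(im/60,0,1))**.8
u=proj(c,[[.433,-.171,.02]])[0];print(u)
cv2.imwrite('pics/w10b.png',t.astype(np.uint8))
E
```

```text
[ 0.3785 -0.177   0.1762] [-3.1308  0.0028 -1.6916] 9.95
[272.2173 135.0178]
```

View pics/w10b.png

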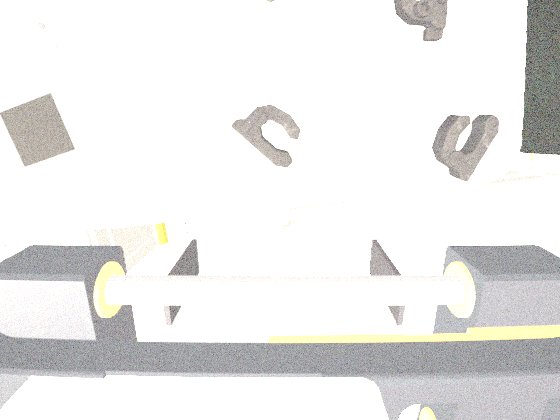

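```bash
python3 - <<'E'
import cv2,numpy as np
def e(s,w=390): 
    s=cv2.GaussianBlur(s,(0,0),.6); return cv2.resize((255*np.clip((s-10)/40,0,1)).astype(np.uint8),(w,w),interpolation=cv2.INTER_CUBIC)
A=cv2.imread('pics/w9.png').astype(float);B=cv2.imread('pics/w10.png').astype(float)
cv2.imwrite('pics/cmp.png',np.hstack([e(A[50:165,230:345]),e(B[90:180,220:310])]))
cv2.imwrite('pics/cmp2.png',np.hstack([e(B[100:190,420:510])]))
E
```

```text
(no output)
```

View pics/cmp.png

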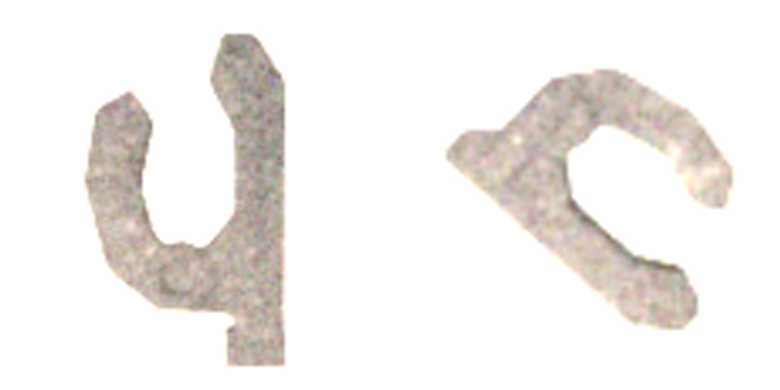

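View pics/cmp2.png

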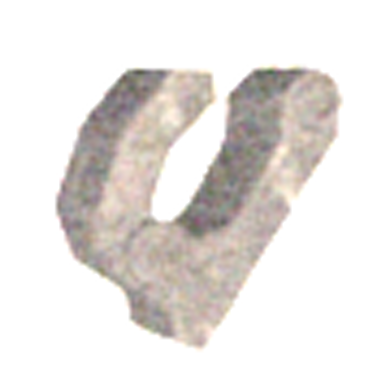

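```bash
python3 - <<'E'
from h import *
np.set_printoptions(precision=4,suppress=True)
def rects(fn,o):
    c=cam('wrist',o); print('cam',c[2][:3,3]); im=cv2.imread(fn); m=(im.max(2)<75).astype(np.uint8)
    cs,_=cv2.findContours(m,cv2.RETR_EXTERNAL,cv2.CHAIN_APPROX_NONE)
    for k in cs:
        if 600<cv2.contourArea(k)<5000:
            ctr=k.reshape(-1,2)
            if ctr[:,1].max()>235 or ctr[:,1].min()<2: continue
            for z in (0.,.015,.03):
                P=onz(c,ctr,z)[:,:2].astype(np.float32)*1000
                print(ctr.mean(0),z,cv2.minAreaRect(P),cv2.contourArea(P))
rects('pics/w9.png',dict(tool_pos=np.array([.4671,-.3106,.1130]),tool_rot=np.array([-3.138,.0074,-1.6917])))
rects('pics/w10.png',dict(tool_pos=np.array([.3785,-.177,.1762]),tool_rot=np.array([-3.1308,.0028,-1.6916])))
E
```

```text
cam [ 0.5404 -0.3196  0.2711]
[100.4333 107.375 ] 0.0 ((563.4801025390625, -168.9077606201172), (45.7535514831543, 15.840248107910156), 82.2061538696289) 564.8119777748361
[100.4333 107.375 ] 0.015 ((562.2051391601562, -177.24185180664062), (43.222434997558594, 14.963961601257324), 82.20272827148438) 504.0491933436133
[100.4333 107.375 ] 0.03 ((560.93017578125, -185.57598876953125), (40.69130325317383, 14.087644577026367), 82.20779418945312) 446.7429521861486
[289.8782 109.2323] 0.0 ((541.3099975585938, -317.935791015625), (48.042640686035156, 77.37113952636719), 84.35955810546875) 1929.8390975166112
[289.8782 109.2323] 0.015 ((541.261474609375, -318.02557373046875), (45.38489532470703, 73.09092712402344), 84.35961151123047) 1722.225601919461
[289.8782 109.2323] 0.03 ((541.2129516601562, -318.1153564453125), (42.727142333984375, 68.81069946289062), 84.35955810546875) 1526.4237669426948
cam [ 0.4508 -0.1851  0.3349]
[464.4528 140.5394] 0.0 ((404.36370849609375, -362.9178771972656), (58.393741607666016, 71.62824249267578), 57.35269546508789) 2916.9459569640458
[464.4528 140.5394] 0.015
[... 422 characters left out ...]
32.7729] 0.015 ((435.98590087890625, -170.947265625), (66.74406433105469, 44.933265686035156), 41.50537872314453) 1626.7253010068089
[270.0917 132.7729] 0.03 ((436.6800842285156, -171.61062622070312), (63.61418914794922, 42.82616424560547), 41.50535202026367) 1477.7364573520608
[ 24.8442 138.2096] 0.0 ((466.3876953125, 82.16600036621094), (61.02880859375, 83.79015350341797), 9.586463928222656) 4041.5018105599447
[ 24.8442 138.2096] 0.015 ((465.68896484375, 70.19464111328125), (58.295169830322266, 80.03692626953125), 9.586519241333008) 3687.5480193693948
[ 24.8442 138.2096] 0.03 ((464.99029541015625, 58.22325134277344), (55.561431884765625, 76.28369140625), 9.586468696594238) 3349.81173447764
```

Emit:
apply_moves(
  increments=[
    {"grip":1,"linear":[35,-30,0],"turn":[0,0,0.1]},
    {"grip":1,"linear":[70,-60,0],"turn":[0,0,0.22]},
    {"grip":1,"linear":[105,-90,-10],"turn":[0,0,0.22]},
    {"grip":1,"linear":[135,-120,-30],"turn":[0,0,0.22]},
    {"grip":1,"linear":[163,-141,-70],"turn":[0,0,0.22]},
    {"grip":1,"linear":[163,-141,-90],"turn":[0,0,0.22]},
    {"grip":1,"linear":[163,-141,-90],"turn":[0,0,0.22]},
    {"grip":1,"linear":[163,-141,-90],"turn":[0,0,0.22]},
  ],
)

```text
time: 10.8
tool_pos: [0.5407, -0.3187, 0.0841]
tool_rot: [-3.136, 0.005, -1.671]
contact_force: [-0.3, 0.2, 0.5]
opening: 0.0918
```

```bash
python3 - <<'E'
from h import *
np.set_printoptions(precision=4,suppress=True)
im,c,o=snap('wrist','pics/w11.png'); print(o['tool_pos'],o['tool_rot'],o['time'],o['contact_force'])
E
```

```text
[ 0.5407 -0.3187  0.0841] [-3.1356  0.0055 -1.6711] 10.8 [-0.3229  0.1768  0.5217]
```

View pics/w11.png

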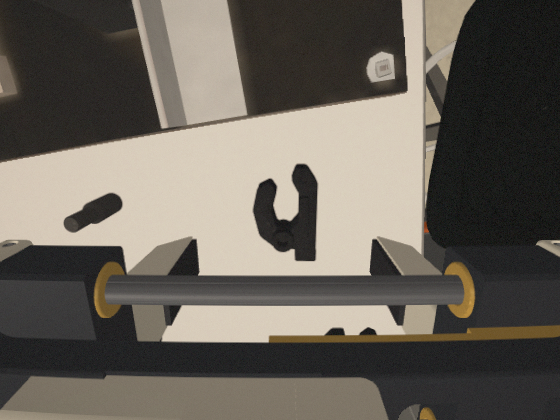

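Emit:
apply_moves(
  increments=[
    {"grip":1,"linear":[0.5,0.5,-30],"turn":[0,0,0]},
    {"grip":1,"linear":[0.5,0.5,-55],"turn":[0,0,0]},
    {"grip":1,"linear":[0.5,0.5,-70],"turn":[0,0,0]},
    {"grip":1,"linear":[0.5,0.5,-77],"turn":[0,0,0]},
    {"grip":1,"linear":[0.5,0.5,-77],"turn":[0,0,0]},
    {"grip":0.75,"linear":[0.5,0.5,-77],"turn":[0,0,0]},
    {"grip":0.55,"linear":[0.5,0.5,-77],"turn":[0,0,0]},
    {"grip":0.4,"linear":[0.5,0.5,-77],"turn":[0,0,0]},
    {"grip":0.35,"linear":[0.5,0.5,-77],"turn":[0,0,0]},
    {"grip":0.35,"linear":[0.5,0.5,-77],"turn":[0,0,0]},
  ],
  grip_force=15,
)

```text
time: 11.85
tool_pos: [0.541, -0.3174, 0.007]
tool_rot: [-3.135, 0.005, -1.671]
contact_force: [-0.7, 0.5, -0.5]
opening: 0.0565
```

Emit:
apply_moves(
  increments=[
    {"grip":0.35,"linear":[0,0,0],"turn":[0,0,0]},
    {"grip":0.35,"linear":[0,0,0],"turn":[0,0,0]},
    {"grip":0.35,"linear":[0,0,20],"turn":[0,0,0]},
    {"grip":0.35,"linear":[0,0,50],"turn":[0,0,0]},
    {"grip":0.35,"linear":[0,0,90],"turn":[0,0,0]},
    {"grip":0.35,"linear":[0,0,90],"turn":[0,0,0]},
  ],
)

```text
time: 12.45
tool_pos: [0.5436, -0.3193, 0.1025]
tool_rot: [-3.127, 0.0, -1.67]
contact_force: [-0.4, -0.7, 0.7]
opening: 0.045
```

```bash
python3 - <<'E'
from h import *
np.set_printoptions(precision=4,suppress=True)
im,c,o=snap('wrist','pics/w12.png'); print(o['tool_pos'],o['tool_rot'],o['time'],o['contact_force'],o['opening'],o['qpos'])
E
```

```text
[ 0.5436 -0.3193  0.1025] [-3.1269  0.0002 -1.6704] 12.45 [-0.3691 -0.7198  0.7007] 0.0450454077477856 [-0.6566  0.6376  1.3897  0.0089  1.1019  1.0098]
```

View pics/w12.png

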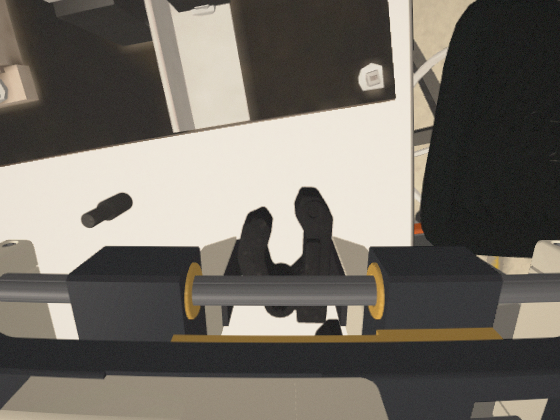

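```bash
python3 - <<'E'
from h import *
np.set_printoptions(precision=4,suppress=True)
o=observe(); c=cam('wrist',o); T=np.linalg.inv(T_tool(o))
for h in(.0,.02):
    P=onz(c,[(310,188),(312,321),(241,240),(330,240)],o['tool_pos'][2]+h); print((np.c_[P,np.ones(4)]@T.T)[:,:3]*1000)
def fun(fn,tp,tr):
    c=cam('wrist',dict(tool_pos=np.array(tp),tool_rot=np.array(tr)))
    im=cv2.imread(fn); return c,im
c,im=fun('pics/w2.png',[.4777,-.001,.3163],[3.1404,0,-1.1012])
P=onz(c,[(192,92),(319,128),(288,226),(171,193)],.084);print(P,P.mean(0))
t=cv2.resize(im[80:240,155:335],None,fx=4,fy=4,interpolation=cv2.INTER_CUBIC);cv2.imwrite('pics/f2.png',t)
E
```

```text
[[ 11.9668 -37.0073   0.3852]
 [ 14.8083  39.8247  -0.4804]
 [-23.4468  -9.2118   0.1588]
 [ 23.0019  -9.2403   0.0486]]
[[ 10.3179 -41.7285 -19.5594]
 [ 12.8013  25.4209 -20.3159]
 [-20.6328 -17.4359 -19.7573]
 [ 19.9624 -17.4608 -19.8536]]
[[ 0.5143  0.1366  0.084 ]
 [ 0.5441 -0.0124  0.084 ]
 [ 0.4192 -0.0355  0.084 ]
 [ 0.3921  0.1138  0.084 ]] [0.4674 0.0506 0.084 ]
```

View pics/f2.png

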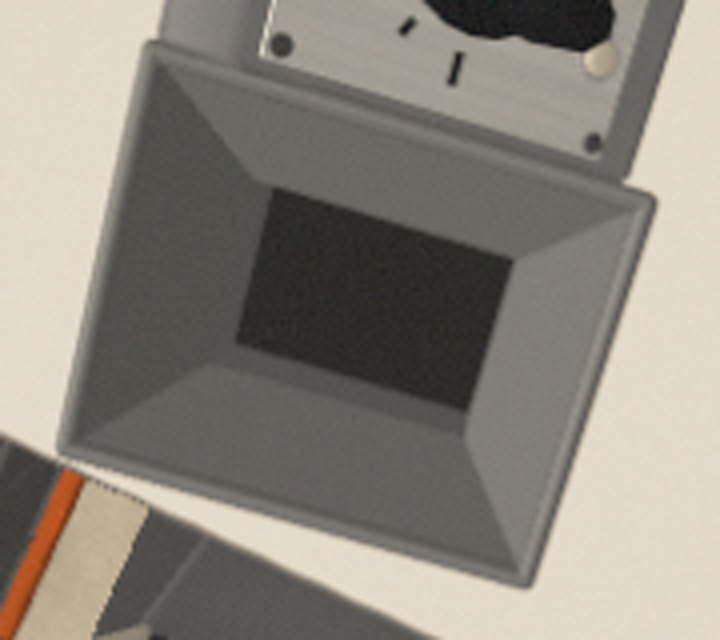

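Emit:
apply_moves(
  increments=[
    {"grip":0.35,"linear":[0,0,35],"turn":[0,0,0.5]},
    {"grip":0.35,"linear":[-10,5,70],"turn":[0,0,1.5]},
    {"grip":0.35,"linear":[-20,25,90],"turn":[0,0,2.6]},
    {"grip":0.35,"linear":[-30,50,100],"turn":[0,0,3.7]},
    {"grip":0.35,"linear":[-40,75,100],"turn":[0,0,4.8]},
    {"grip":0.35,"linear":[-50,105,100],"turn":[0,0,5.9]},
    {"grip":0.35,"linear":[-60,135,100],"turn":[0,0,7.0]},
    {"grip":0.35,"linear":[-70,165,100],"turn":[0,0,8.1]},
    {"grip":0.35,"linear":[-76,195,100],"turn":[0,0,9.2]},
    {"grip":0.35,"linear":[-76,225,100],"turn":[0,0,10.3]},
  ],
  grip_force=20,
)

```text
time: 13.5
tool_pos: [0.4634, -0.0909, 0.1957]
tool_rot: [-3.136, 0.008, -0.588]
contact_force: [0.2, -0.3, -0.6]
opening: 0.0448
```

Emit:
apply_moves(
  increments=[
    {"grip":0.35,"linear":[0,25,0],"turn":[0,0,1.1]},
    {"grip":0.35,"linear":[0,50,0],"turn":[0,0,2.2]},
    {"grip":0.35,"linear":[0,80,0],"turn":[0,0,3.3]},
    {"grip":0.35,"linear":[0,105,0],"turn":[0,0,4.4]},
    {"grip":0.35,"linear":[0,130,0],"turn":[0,0,5.5]},
    {"grip":0.35,"linear":[0,140,0],"turn":[0,0,6.5]},
    {"grip":0.35,"linear":[0,144,0],"turn":[0,0,7.35]},
    {"grip":0.35,"linear":[0,144,0],"turn":[0,0,7.35]},
    {"grip":0.35,"linear":[0,144,0],"turn":[0,0,7.35]},
  ],
)

```text
time: 14.4
tool_pos: [0.4645, 0.0516, 0.196]
tool_rot: [-3.136, 0.007, 0.176]
contact_force: [-0.1, -0.5, -1.1]
opening: 0.045
```

```bash
python3 - <<'E'
from h import *
np.set_printoptions(precision=4,suppress=True)
im,c,o=snap('wrist','pics/w13.png'); print(o['tool_pos'],o['tool_rot'],o['time'],o['contact_force'],o['opening'])
snap('scene','pics/s13.png')
E
```

```text
[0.4645 0.0516 0.196 ] [-3.1355  0.0071  0.1755] 14.4 [-0.057  -0.4774 -1.1185] 0.045019091700001825
```

View pics/w13.png

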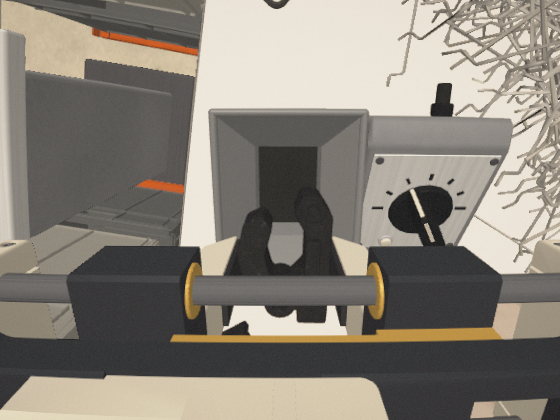

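View pics/s13.png

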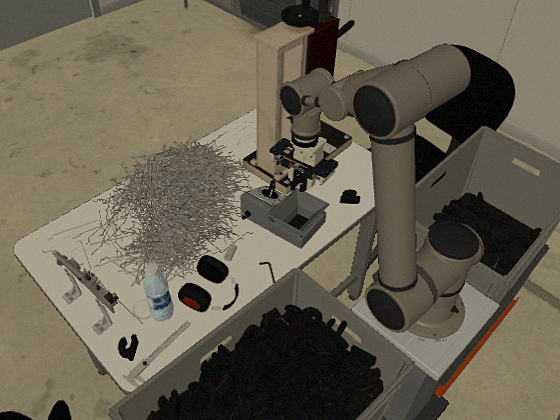

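```bash
python3 - <<'E'
from h import *
np.set_printoptions(precision=4,suppress=True)
o=dict(tool_pos=np.array([.4645,.0516,.196]),tool_rot=np.array([-3.1355,.0071,.1755]))
c=cam('wrist',o)
P=onz(c,[(209,111),(368,111)],.084);print(P, P.mean(0)-tx*.0765)
W=onz(c,[(260,147),(317,147)],.01);print(W, W.mean(0)-tx*.044, np.linalg.norm(W[0]-W[1]))
print(proj(c,[[.4675,.0495,.01]+.0*tx]))
E
```

```text
[[0.3919 0.115  0.084 ]
 [0.5177 0.1373 0.084 ]] [0.4683 0.0509 0.084 ]
[[0.4324 0.085  0.01  ]
 [0.4913 0.0955 0.01  ]] [0.4697 0.047  0.01  ] 0.05977465010143404
[[286.9072 185.2859]]
```

Emit:
apply_moves(
  increments=[
    {"grip":0.35,"linear":[3.5,-2,-40],"turn":[0,0,0]},
    {"grip":0.35,"linear":[3.5,-2,-75],"turn":[0,0,0]},
    {"grip":0.35,"linear":[3.5,-2,-100],"turn":[0,0,0]},
    {"grip":0.35,"linear":[3.5,-2,-113],"turn":[0,0,0]},
    {"grip":0.35,"linear":[3.5,-2,-118],"turn":[0,0,0]},
    {"grip":0.35,"linear":[3.5,-2,-118],"turn":[0,0,0]},
    {"grip":0.35,"linear":[3.5,-2,-118],"turn":[0,0,0]},
    {"grip":0.35,"linear":[3.5,-2,-118],"turn":[0,0,0]},
  ],
)

```text
time: 15.3
tool_pos: [0.4691, 0.0495, 0.0796]
tool_rot: [-3.136, 0.004, 0.177]
contact_force: [-0.5, -0.4, -1.2]
opening: 0.0451
```

```bash
python3 - <<'E'
from h import *
np.set_printoptions(precision=4,suppress=True)
im,c,o=snap('wrist','pics/w14.png'); print(o['tool_pos'],o['tool_rot'],o['time'],o['contact_force'],o['opening'])
E
```

```text
[0.4691 0.0495 0.0796] [-3.1362  0.0038  0.1774] 15.3 [-0.4954 -0.441  -1.1713] 0.045069887160676295
```

View pics/w14.png

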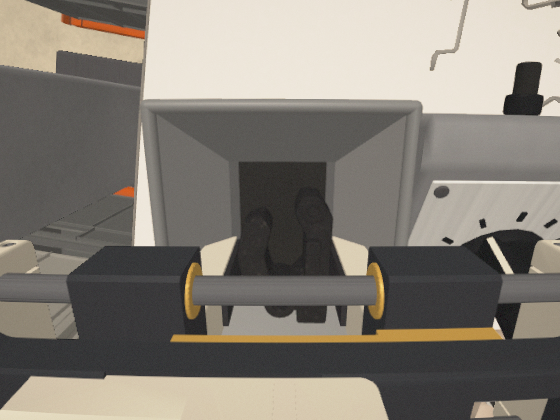

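Emit:
apply_moves(
  increments=[
    {"grip":0.63,"linear":[0,0,0],"turn":[0,0,0]},
    {"grip":0.63,"linear":[0,0,0],"turn":[0,0,0]},
    {"grip":0.63,"linear":[0,0,0],"turn":[0,0,0]},
    {"grip":0.63,"linear":[0,0,0],"turn":[0,0,0]},
    {"grip":0.63,"linear":[0,0,0],"turn":[0,0,0]},
    {"grip":0.63,"linear":[0,0,20],"turn":[0,0,0]},
    {"grip":0.63,"linear":[0,0,60],"turn":[0,0,0]},
    {"grip":0.63,"linear":[0,0,110],"turn":[0,0,0]},
    {"grip":0.63,"linear":[0,-40,140],"turn":[0,0,0]},
    {"grip":0.63,"linear":[0,-60,150],"turn":[0,0,0]},
  ],
)

```text
time: 16.35
tool_pos: [0.4699, -0.0119, 0.2325]
tool_rot: [-3.139, -0.0, 0.179]
contact_force: [0.6, -0.4, -0.2]
opening: 0.0574
```

```bash
python3 - <<'E'
from h import *
np.set_printoptions(precision=4,suppress=True)
im,c,o=snap('wrist','pics/w15.png'); print(o['tool_pos'],o['tool_rot'],o['time'],o['contact_force'],o['opening'])
t=(255*np.clip(im/130,0,1)**.6).astype(np.uint8)
cv2.imwrite('pics/w15b.png',t)
print(proj(c,[[.468,.0495,.01]]))
E
```

```text
[ 0.4699 -0.0119  0.2325] [-3.1389 -0.0004  0.1787] 16.35 [ 0.6058 -0.3697 -0.2489] 0.057443617947307755
[[291.2057 123.3517]]
```

View pics/w15b.png

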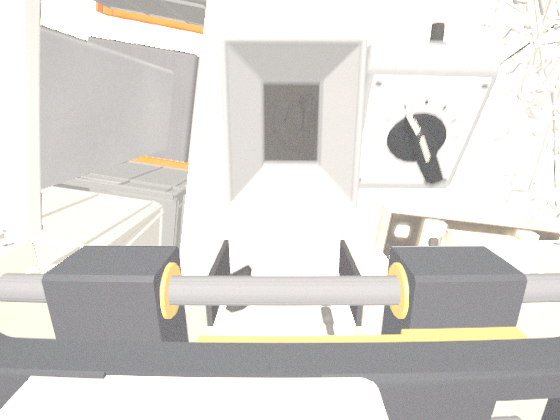

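```bash
python3 - <<'E'
import cv2,numpy as np
im=cv2.imread('pics/w15.png').astype(float)
s=cv2.GaussianBlur(im[70:175,230:355],(0,0),.6)
cv2.imwrite('pics/w15c.png',cv2.resize((255*np.clip((s-8)/50,0,1)).astype(np.uint8),None,fx=5,fy=5,interpolation=cv2.INTER_CUBIC))
s=im[60:190,355:505]
cv2.imwrite('pics/w15d.png',cv2.resize((255*np.clip(s/200,0,1)**.5).astype(np.uint8),None,fx=4,fy=4,interpolation=cv2.INTER_CUBIC))
E
```

```text
(no output)
```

View pics/w15c.png

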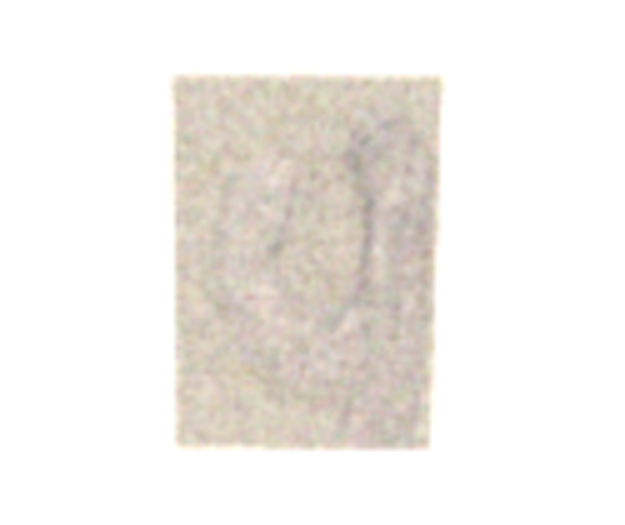

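View pics/w15d.png

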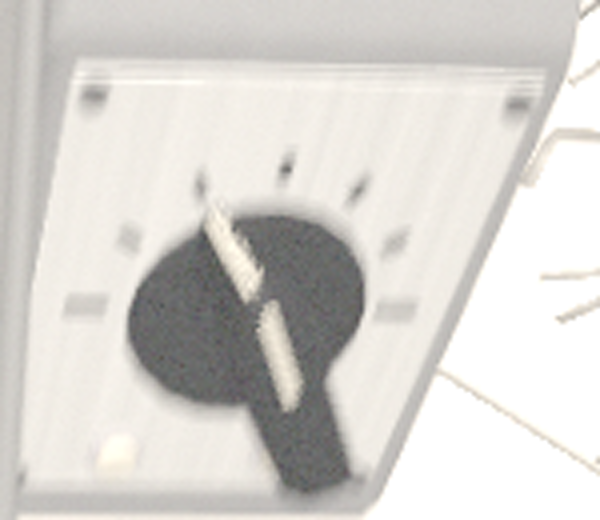

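Emit:
apply_moves(
  increments=[
    {"grip":0.63,"linear":[10,-15,-20],"turn":[0,0,0]},
    {"grip":0.63,"linear":[10,-15,-40],"turn":[0,0,0]},
    {"grip":0.63,"linear":[10,-15,-40],"turn":[0,0,0]},
    {"grip":0.63,"linear":[10,-15,-40],"turn":[0,0,0]},
  ],
)

```text
time: 16.8
tool_pos: [0.4781, -0.0249, 0.1886]
tool_rot: [-3.135, 0.007, 0.178]
contact_force: [0.7, 1.0, 0.5]
opening: 0.0579
```

```bash
python3 - <<'E'
from h import *
np.set_printoptions(precision=4,suppress=True)
o=observe(); c=cam('wrist',o)
im=np.mean([read_camera('wrist')[:,:,::-1].astype(float) for _ in range(20)],0)
np.save('avg.npy',im); print(o['tool_pos'],c[2][:3,3],observe()['time'])
u=proj(c,[[.468,.0495,.01]])[0];print(u)
x,y=u.round().astype(int)
s=im[y-80:y+80,x-60:x+60]
cv2.imwrite('pics/w16.png',cv2.resize((255*np.clip((s-12)/28,0,1)).astype(np.uint8),None,fx=3.7,fy=3.7,interpolation=cv2.INTER_CUBIC)); print(x,y)
E
```

```text
[ 0.4781 -0.0249  0.1886] [0.4666 0.0484 0.347 ] 17.8
[287.6779 111.0502]
288 111
```

View pics/w16.png

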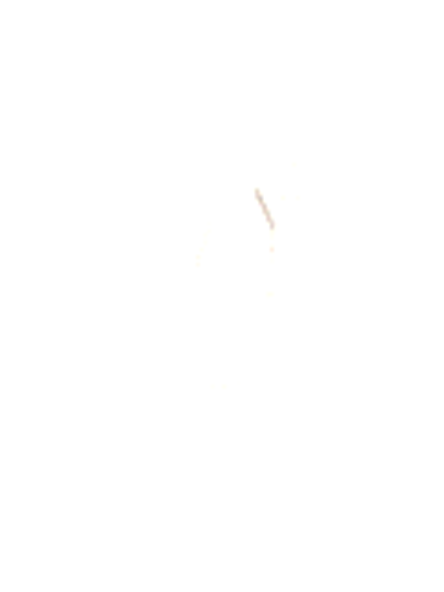

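```bash
python3 - <<'E'
import numpy as np,cv2
im=np.load('avg.npy'); s=im[31:191,228:348]
print(np.percentile(s[40:120,30:90],[1,10,50,90,99]))
lo,hi=np.percentile(s[40:120,30:90],[1,97])
cv2.imwrite('pics/w17.png',cv2.resize((255*np.clip((s-lo)/(hi-lo),0,1)).astype(np.uint8),None,fx=3.7,fy=3.7,interpolation=cv2.INTER_CUBIC))
E
```

```text
[40.4995 43.75   47.15   50.6    53.8   ]
```

View pics/w17.png

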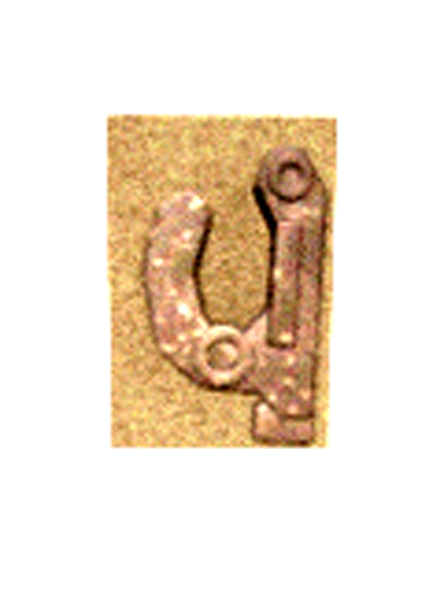

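```bash
python3 - <<'E'
from h import *
np.set_printoptions(precision=2,suppress=True)
o=observe(); c=cam('wrist',o)
g=lambda p:np.array(p)/3.7+[228-.36,31-.36]
def loc(uv,z):
    P=onz(c,g(uv),z)-np.array([.468,.0495,z]); return np.c_[P@tx,P@ty]*1000
print('well corners floor',loc([(107,115),(336,118),(330,447),(111,447)],.01))
for z in(.01,.02,.03,.04): 
    L=loc([(290,145),(285,443),(146,270),(324,240),(315,430),(224,351)],z); print(z,L, 'len',L[0,0]-L[1,0],'wid',L[2,1]-L[3,1])
E
```

```text
well corners floor [[ 45.83  29.76]
 [ 45.06 -30.05]
 [-40.8  -30.55]
 [-40.83  30.42]]
0.01 [[ 38.35 -18.14]
 [-39.71 -18.  ]
 [  6.63  20.05]
 [ 14.38 -27.59]
 [-36.11 -26.27]
 [-14.7   -0.97]] len 78.05872911253505 wid 47.63738542123702
0.02 [[ 37.17 -17.55]
 [-38.57 -17.42]
 [  6.4   19.5 ]
 [ 13.92 -26.72]
 [-35.07 -25.44]
 [-14.3   -0.89]] len 75.74264003631329 wid 46.22393135596741
0.03 [[ 36.   -16.97]
 [-37.42 -16.84]
 [  6.17  18.95]
 [ 13.46 -25.86]
 [-34.03 -24.62]
 [-13.9   -0.82]] len 73.42655096009149 wid 44.81047729069779
0.04 [[ 34.83 -16.38]
 [-36.28 -16.26]
 [  5.94  18.4 ]
 [ 13.   -24.99]
 [-33.   -23.79]
 [-13.5   -0.74]] len 71.11046188386973 wid 43.397023225428114
```

```bash
python3 - <<'E'
from h import *
snap('top','pics/t_end.png'); o=observe(); print(o['time'],o['contact_force']); hand_in()
E
```

```text
17.85 [0.4017411  0.33685217 0.76173419]
the job is handed in; nothing more can be done
```

View pics/t_end.png

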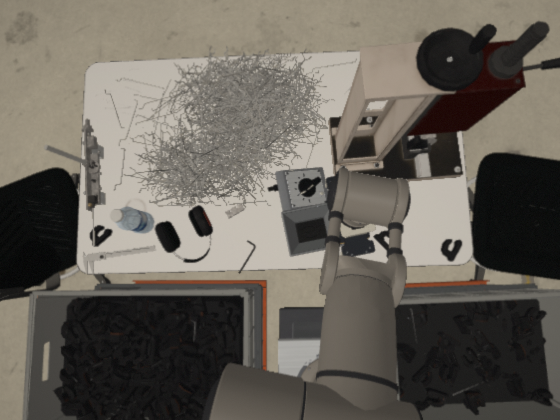

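I set the selector to its second click, then dropped the boss clip into the well. The job was handed in at 17.85 s, with no verdict reported.

- **Selector:** I pinched it, turned it anticlockwise from about 139° (between clicks) to the second click and let go, with the well still empty. In later wrist pictures the pointer stands on the 60° mark.
- **Boss clip:** I released it just below the funnel's mouth. In an averaged wrist picture it lies boss up in the well, about 3–5 mm off centre. Its outline at floor height, 78 x 48 mm, agrees with the 77 x 48 mm seen on the bench, so it is down flat. Scaling it against the well by eye first suggested it sat about 10 mm high, and the ray measurement did not confirm that.
- **Other things:** The last top picture shows the bottle and ear defenders where they were. The arm partly hides the plain clip, but the gripper did not go near it. The force readings with the gripper clear of everything were about 1 N, so nothing was being touched.

Three clips lie right of the tester, not two. I chose the boss clip by its visible round boss and its 74 mm length; the other two measured about 67 mm long.

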